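Hold the oblong mould ready over the terrine slice

TASK

Take the oblong steel mould out of the compartment tray, lift it clear over the splash guard and the bottles without knocking any of them, and hold it level about a centimetre above the upright oblong terrine slice on its plate, centred and turned so that it could be lowered straight down around the slice. Never let the mould touch the slice, and leave everything else where it stands. Finish while still holding the mould there, hovering still: do not lower it or let go.

Things in the scene. Friction and masses are not known exactly. Their poses are not given: they have to be found in the camera images.
- oblong_mid (a point): centre (half-way up) of the oblong mould to be taken: a plain steel rectangular tube, open at top and bottom, standing upright and loose in one of the four tray compartments (which one varies). Outside 64 mm along its x, 44 mm along its y, 55 mm high (z up), walls 2.5 mm; about 0.1 kg. x lies along its long side. It stands with its foot 3 mm above the table and its top rim at 58 mm; grip it across the 44 mm from outside, above the tray walls.
- portion_top (a point): centre of the top face of the upright oblong terrine slice, a firm loose block with dark skin and layered cut faces, 44 mm along its x, 24 mm along its y, 45 mm high, about 60 g, standing on a plate, its top about 61 mm above the table. z up, x along its long side. The mould has 7.5 mm of room all round it when centred.
- portion: the same slice; origin at the middle of its underside, same axes.
- oblong: the same oblong mould; origin at the middle of its underside, same axes as oblong_mid.
- tray: fixed dark plastic tray, 236 x 236 mm, walls only 20 mm high and 3 mm thick, floor 3 mm, one divider each way: four compartments with centres at about +-58 mm in its x and y. Origin at the middle of its underside on the table. The mould stands within 10 mm of a compartment centre, at any yaw up to about 35 degrees from the tray's.
- square: another steel mould in the tray, square, 56 x 56 mm, 55 mm high: leave. Origin at the middle of its underside.
- round: another steel mould in the tray, a round ring 60 mm across, 55 mm high: leave. Origin at the middle of its underside.
- tamper: a steel tamper in the tray, a 52 mm disc with a knob, 54 mm high: leave. Origin at the middle of its underside.
- guard: fixed low metal splash guard between tray and plates: an upright sheet 380 mm long along its x, 5 mm thick, 90 mm high, on a 30 mm wide foot. Origin at the middle of its underside; its y points to the tray.
- bottle_a: white squeeze bottle, 46 mm across, 124 mm high, loose, between guard and plates. Origin at the middle of its underside.
- bottle_b: a second squeeze bottle, the same.
- jar: amber glass jar with a steel cap, 50 mm across, 85 mm high, loose, between the bottles. Origin at the middle of its underside.
- plate: cream plate, 152 mm across, 14 mm high, on a 10 mm high wire rack; the oblong slice stands near its middle. Origin at the middle of its underside.
- plate2: another such plate with a round portion on it, 38 mm across, its top also about 61 mm above the table: leave. Origin at the middle of its underside. The two plates may swap places.
- spoon: steel spoon, 190 mm long, lying at the far edge of the table: leave. Origin at its underside.
Mind the look-alikes: they are no part of the job. Leave any yellow look-alike of the oblong alone. There is more than one size of the plate; the one meant has the size given above.

How it is judged:
On the way, in this order (a step that is already met when the one before it is completed fails the run):
1. the oblong mould is lifted out of the tray in the gripper (height (world z) of oblong above 0.035 m and contact force between oblong and the fingers above 0.5 N), for 0.1 s.
2. the mould passes over the splash guard, above its top edge (y of oblong in the frame of guard below 0.02 m and height (world z) of oblong above 0.09 m and contact force between oblong and the fingers above 0.5 N), for 0.03 s.
At the end, for the whole second after the job is handed in: The mould is held in the fingers, still and level (0.08 rad), its foot 2 to 25 mm above the top of the oblong slice and not touching it, its centre within 6 mm of the slice's, its long side within 0.10 rad of the slice's; the slice stands upright on its plate (contact force between oblong and the fingers above 0.5 N and z of oblong in the frame of portion_top between 0.002 and 0.025 m and horizontal distance between oblong and portion_top below 0.006 m and angle between the x axis of oblong and the x axis of portion_top, either way round below 0.1 rad and angle between oblong's own z axis and vertical below 0.08 rad and contact force between oblong and portion below 0.02 N and linear speed of oblong below 0.02 m/s and angle between portion's own z axis and vertical below 0.1 rad and horizontal distance between portion and plate below 0.025 m); the arm keeps its last pose, push and grip.
It fails at once if the mould touches the slice (contact force between oblong and portion above 0.3 N).
It fails at once if the mould strikes the splash guard (contact force between oblong and guard above 1 N).
It fails at once if the slice or a plate is pushed out of its place (distance of any of portion, plate, plate2 from where it was at the start of the episode above 0.012 m).
It fails at once if a bottle or the jar is knocked (distance of any of bottle_a, bottle_b, jar from where it was at the start of the episode above 0.02 m).
It fails at once if another thing is taken or shoved away (distance of any of square, round, tamper, spoon from where it was at the start of the episode above 0.03 m).
It also fails if it takes over 38 s, if anything falls off the work surface, if the arm or the gripper's body presses on something with over 40 N, if the wrist force passes 120 N, or if a joint passes its speed limit or range.

ROBOT

A 6-joint arm with a two-finger parallel gripper is mounted at the origin on the work surface. World frame = base frame: x ahead of the robot, y to its left, z up, the work surface at z = 0. Lengths are in m, angles in rad, forces in N, time in s.
With the tool pointing down it reaches from about 0.35 to 0.775 m from the base axis. Payload 7.3 kg.
Tool frame: the origin (TCP) lies at the very end of the fingers, on their centre line; the grasp point (between the pads) lies 19 mm behind it; z points along the fingers, y is the line along which they close (so a half turn about z gives the same grasp; the last joint's range is limited). The gripper opens to 92 mm and grips with 3 to 60 N. Pads are 19 mm wide; open, the fingers measure 130 mm over their backs; the gripper's body (75 mm by 190 mm) begins 47 mm behind the grasp point.
Start: joints at [-1.475, 0.342, 1.524, -0, 1.275, -0.146], TCP at [0.126, -0.51, 0.227] pointing down, gripper open.
Joint ranges: [-2.53, 2.53], [-0.77, 2.02], [0.04, 2.7], [-1, 4.14], [0.28, 2.66], [-3.11, 3.11]. Speed limits (rad/s): [2.57, 2.57, 3.14, 3.14, 3.14, 3.14].

INTERFACE

Orientations are given as [roll, pitch, yaw] about the fixed x, y, z axes, in that order (R = Rz(yaw) Ry(pitch) Rx(roll)).
In Python, from cell import robot gives the robot as it stands.
- The arm moves only by the tool apply_moves, never from a script. Its argument "motion" is text: rows parted by semicolons, each of 7 numbers parted by spaces: the opening in per cent of the stroke, from 0 (shut) to 100 (fully open), then the shift along the tool's x, y, z in cm, then the turn, a rotation vector about the tool's x, y, z in rad. A call has 1 to 20 rows; each row shifts and turns the commanded pose from where the row before left it, along the tool's axes as they then stand; what a row does not reach is not made up. A row lasts 1/8 s, in which the tool goes at most 62.5 mm and 10.7 degrees, less where a joint would pass 70% of its speed; a pose out of reach is approached as far as the arm can. A call with a gripper value outside its range is refused whole. The fingers move at their own pace and stop on an object; "force" is the grip in N (left out, the last holds). Time passes only in rows, so rows that do not move let the fingers close. It gives the time, the measured TCP pose, the force, the opening and the grip force at its end, in the units of the state.
- robot.observe(): the state, without advancing time (a new reading comes with each control period).
- robot.read_camera(name): name is "scene" or "top"; returns a dict with "img" (400x640x3 uint8, red, green, blue), "fovy" (degrees; the focal length in pixels is half the picture's height over the tangent of half this angle, whatever the lens; pixels are square), "cx", "cy" (the principal point, pixels), "k1" (the pictures are not rectified: a ray, as slopes to the right and down, at radius r is drawn at 1 + k1 r^2 times it, then the intrinsics apply), "R" (3x3) and "t" (3): a world point X has camera coordinates R X + t. Camera axes: x right, y down, z forward; pixel columns grow to the right and rows downward; lengths in m; the calibration is good to about 2 mm. A picture is of the moment at which its call begins. There is no depth.
- robot.hand_in(): hands the job in; it is judged then, once.
Trained networks look in a picture, given as the dict that the camera call returned (one of the last four; its "shot" number tells which), for a name from the list of things; names that differ only in an ending like _2 or _b are one class to them, and where a whole thing is asked for, a point or a joint stands for the part that bears it (a point fixed in the world has none). Each returns a list of dicts, best first, with "score" (0 to 1); they miss things now and then, are a little off and sometimes report something else, mostly with a low value. They report only what shows in the picture. A call takes as long as a camera call. They do not tell look-alikes from the thing itself.
- robot.search_frame(target, picture): "centre" ([x, y, z] in m, in world coordinates, good to about 4 mm: the middle of the surface that is visible of it).
- robot.trace(target, picture): "pixels" (400x640 bool, what is visible of it).
The state is a dict: "time": time; "qpos": joint angles; "qvel": joint speeds; "joint_efforts": joint torques, N m; "tool_pos": TCP position; "tool_rot": TCP orientation; "contact_force": force on the tool from outside, world axes, zero at the start; "torque": the same for the moment, N m; "opening": finger opening in m; "grip_force": force on a finger pad.
Only numpy, scipy, OpenCV 4.12 (cv2) and the standard library are available. Lean on these libraries where they do the work, as an engineer would, in place of code of your own. Each camera call takes 0.05 s, during which the arm holds its last target. There are 200 camera calls.

## Working session

There is one attempt and no reset: what is moved stays moved. The work goes in short steps, Python scripts to look and compute and a tool call to move; the robot and the scene stay as the last step left them, time stands still between calls to the robot, and variables do not carry over. Pictures are saved under pics/ and viewed, at most 10 in all, crops included, and the job is handed in when it is done.

Besides the shell and the picture viewer there is one more tool, called after "Call:" by a JSON object that holds its "method" and its "body". apply_moves: Moves the arm, as the interface text tells. Its arguments: {"type":"object","properties":{"motion":{"type":"string"},"force":{"type":"number"}},"required":["motion"]}

```bash
mkdir -p pics; ls; cat > h.py <<'E'
import numpy as np, cv2
from cell import robot
def K(c):
    f=200/np.tan(np.radians(c["fovy"])/2); return f,c["cx"],c["cy"],c["k1"]
def proj(c,X):
    f,cx,cy,k=K(c); p=np.atleast_2d(X)@np.array(c["R"]).T+np.array(c["t"]); s=p[:,:2]/p[:,2:]
    s=s*(1+k*(s**2).sum(1,keepdims=True)); return s*f+[cx,cy]
def back(c,uv,z):
    f,cx,cy,k=K(c); d=(np.atleast_2d(uv).astype(float)-[cx,cy])/f; s=d.copy()
    for _ in range(20): s=d/(1+k*(s**2).sum(1,keepdims=True))
    R=np.array(c["R"]);C=-R.T@np.array(c["t"]); r=np.c_[s,np.ones(len(s))]@R
    return C+r*((z-C[2])/r[:,2])[:,None]
E
python3 - <<'E'
from h import *
for n in("scene","top"):
    c=robot.read_camera(n); cv2.imwrite(f"pics/{n}0.png",c["img"][:,:,::-1])
    print(n,c["fovy"],c["cx"],c["cy"],c["k1"],(-np.array(c["R"]).T@c["t"]).round(3))
    for t in("oblong","portion","plate","tray","guard","bottle_a","jar","square","round","tamper"):
        print(t,[(np.round(d["centre"],3).tolist(),round(d["score"],2)) for d in robot.search_frame(t,c)][:4])
print(robot.observe())
E
```

```text
pics
scene 54.40741113270001 323.4144343234259 194.89201673640898 -0.0635790939545745 [ 1.139 -0.514  0.678]
oblong [([0.567, 0.024, 0.044], 0.65), ([0.447, 0.467, 0.034], 0.64), ([0.503, 0.332, 0.035], 0.59), ([0.656, -0.273, 0.021], 0.38)]
portion [([0.789, -0.168, 0.011], 0.29)]
plate [([0.246, -0.349, 0.004], 0.83), ([0.463, -0.346, 0.017], 0.68), ([0.655, -0.275, 0.021], 0.65)]
tray [([0.547, 0.244, 0.006], 0.81), ([0.504, 0.334, 0.042], 0.74)]
guard [([0.567, 0.025, 0.044], 0.8)]
bottle_a [([0.677, -0.079, 0.068], 0.87), ([0.419, -0.076, 0.063], 0.62)]
jar [([0.678, -0.078, 0.067], 0.17)]
square [([0.613, 0.313, 0.036], 0.63), ([0.598, 0.193, 0.037], 0.24)]
round [([0.597, 0.194, 0.035], 0.95), ([0.615, 0.312, 0.041], 0.65)]
tamper [([0.481, 0.224, 0.015], 0.67), ([0.561, -0.079, 0.057], 0.17)]
top 53.28567093659816 319.3580684842718 202.7737729181531 0.020093918407771416 [0.413 0.056 1.394]
oblong [([0.44, 0.477, 0.036], 0.67), ([0.317, 0.349, 0.038], 0.58), ([0.408, -0.063, 0.088], 0.37)]
portion []
plate [([0.25, -0.345, 0.002], 0.65), ([0.455, -0.326, 0.023], 0.61), ([0.648
[... 394 characters left out ...]
.228, 0.017], 0.57)]
{'time': 1.1, 'qpos': array([-1.47499097e+00,  3.41999421e-01,  1.52414514e+00, -1.50401310e-05,
        1.27540717e+00, -1.46031991e-01]), 'qvel': array([ 0.00069503,  0.00095046,  0.00072126,  0.00047085,  0.00019042,
       -0.00101987]), 'joint_efforts': array([-2.32303273e-04, -4.31141067e+01, -2.44481242e+01,  7.16907810e-02,
        4.82488365e-02, -2.16593753e-05]), 'tool_pos': array([ 0.12573095, -0.50971695,  0.22672502]), 'tool_rot': array([3.14155426e+00, 2.01907868e-05, 2.41841725e-01]), 'contact_force': array([-0.03110069,  0.49186922,  0.14340975]), 'torque': array([-0.01482954,  0.04310066,  0.03574134]), 'grip_force': 0.0, 'opening': 0.09178120940531312}
```

View pics/scene0.png

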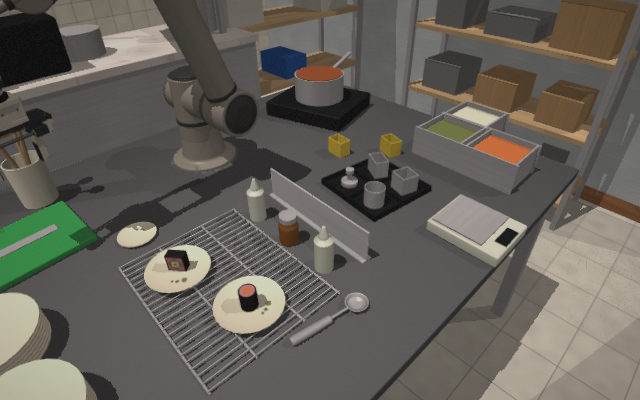

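View pics/top0.png

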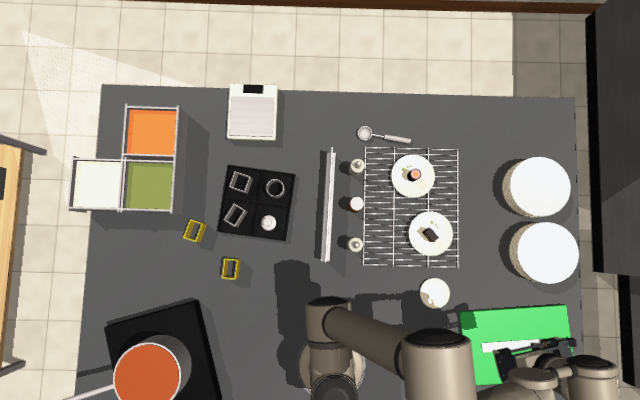

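The scene view shows the slice at (177,260), the tray at (375,185), and yellow look-alikes at (340,146) and (390,146). In the top view, the oblong mould is at about (235,214), the square at (240,182) and the slice at (430,235). I'll zoom in on both.

```bash
python3 - <<'E'
from h import *
a=cv2.imread("pics/top0.png");b=cv2.imread("pics/scene0.png")
def cr(im,u,v,w=50,h=36): return cv2.resize(im[v:v+h,u:u+w],(400,288),interpolation=cv2.INTER_CUBIC)
cv2.imwrite("pics/crop.png",np.vstack([np.hstack([cr(a,212,195),cr(a,405,216)]),np.hstack([cr(b,355,145),cr(b,152,240)])]))
E
```

```text
(no output)
```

View pics/crop.png

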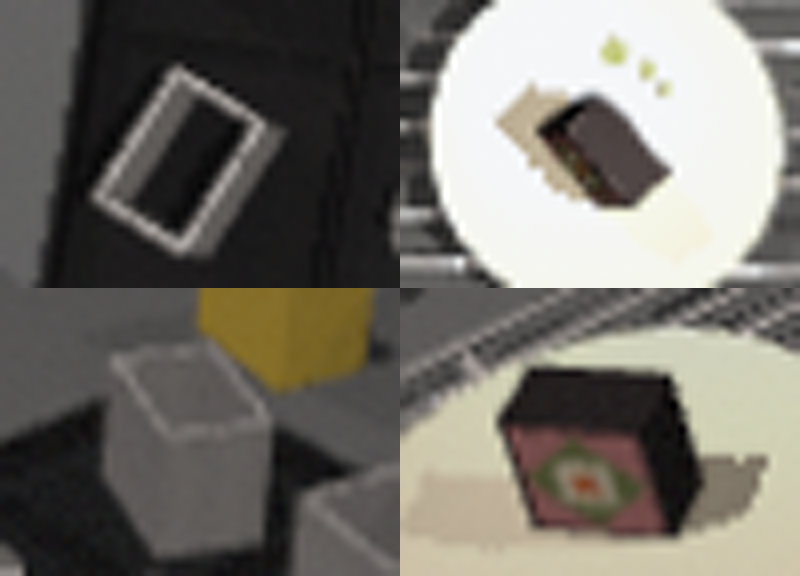

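The oblong mould's rim and the slice's top both show clearly. I'll fit their positions and yaws: rim corners for the mould, and box silhouettes in both cameras for the slice.

```bash
cat > fit.py <<'E'
from h import *
from scipy.optimize import minimize
def box(p,lx,ly,z0,z1):
    x,y,a=p; c,s=np.cos(a),np.sin(a)
    q=np.array([(i,j) for i,j in((1,1),(-1,1),(-1,-1),(1,-1))])*[lx/2,ly/2]@np.array([[c,s],[-s,c]])+[x,y]
    return np.vstack([np.c_[q,np.full(4,z)] for z in(z0,z1)])
def sil(c,X,roi):
    u0,v0,w,h=roi; S=8
    m=np.zeros((h*S,w*S),np.uint8); P=proj(c,X)
    cv2.fillConvexPoly(m,np.round(((cv2.convexHull(P.astype(np.float32))[:,0]-[u0,v0]+.5)*S-.5)).astype(np.int32),255)
    return cv2.resize(m,(w,h),interpolation=cv2.INTER_AREA)/255.
def fit(views,p0,dim):
    """views: (camera, mask, roi)"""
    def cost(p): return sum(np.abs(sil(c,box(p,*dim),r)-m).sum() for c,m,r in views)
    p=np.array(p0,float)
    for s in(1,.4,.15): 
        p=minimize(cost,p,method="Nelder-Mead",options=dict(initial_simplex=p+s*np.array([[0,0,0],[.01,0,0],[0,.01,0],[0,0,.2]]))).x
    return p,cost(p)
def slicemask(c,roi):
    u,v,w,h=roi; im=c["img"][v:v+h,u:u+w].astype(float); g=im.mean(2); 
    m=((g<118)).astype(np.uint8)
    m=cv2.morphologyEx(m,cv2.MORPH_CLOSE,np.ones((5,5),np.uint8))
    n,l,s,_=cv2.connectedComponentsWithStats(m); return (l==1+s[1:,4].argmax()).astype(float)
E
python3 - <<'E'
from fit import *
T=robot.read_camera("top");S=robot.read_camera("scene")
def px(l,u0,v0,ox=0,oy=0): return (np.array(l,float)-[ox,oy]+.5)/8-.5+[u0,v0]
mt=px([(175,64),(271,128),(184,257),(91,196)],212,195); ms=px([(108,353),(213,343),(272,418),(167,441)],355,145,0,288)
for c,q in((T,mt),(S,ms)):
    X=back(c,q,.058); print(X.mean(0).round(4),[round(1e3*np.linalg.norm(X[i]-X[i-1]),1) for i in range(4)],
      [round(float(np.degrees(np.arctan2(*(X[i]-X[i-1])[[1,0]]))),1) for i in range(4)])
from scipy.optimize import least_squares
best=[]
for a in np.arange(0,3.2,.4):
  def r(p):
    B=box(p,.064,.044,.058,.058)[:4]; o=[]
    for c,q in((T,mt),(S,ms)):
        P=proj(c,B); D=np.linalg.norm(P[:,None]-q[None],axis=2); o+=list(D.min(0))
    return o
  s=least_squares(r,[.49,.34,a]); best.append((s.cost,*s.x))
print("mould",np.round(min(best),4))
rt=(405,216,50,36); rs=(152,240,50,36)
vt=(T,slicemask(T,rt),rt); vs=(S,slicemask(S,rs),rs)
print([v[1].sum() for v in(vt,vs)])
for nm,v in(("both",[vt,vs]),("top",[vt]),("scene",[vs])):
    print(nm,min((fit(v,[.455,-.32,a],(.044,.024,.016,.061)) for a in(.3,.9,1.5,2.2,2.8)),key=lambda t:t[1]))
np.save("masks.npy",np.hstack([vt[1],vs[1]]))
p=fit([vt,vs],[.455,-.32,.9],(.044,.024,.016,.061))[0]
E
```

```text
[0.491  0.3392 0.058 ] [np.float64(65.0), np.float64(48.8), np.float64(64.5), np.float64(46.8)] [-29.7, -121.8, 148.6, 58.8]
[0.4923 0.342  0.058 ] [np.float64(69.7), np.float64(43.7), np.float64(60.9), np.float64(45.8)] [149.6, 56.3, -28.9, -112.4]
mould [1.9753 0.492  0.3403 2.6164]
[np.float64(226.0), np.float64(944.0)]
both (array([ 0.44516016, -0.32216522,  3.80179671]), np.float64(868.2823529411766))
top (array([ 0.40560503, -0.24475498,  3.64394831]), np.float64(134.46274509803922))
scene (array([ 0.44534258, -0.32221333,  0.66249579]), np.float64(492.03921568627453))
```

```bash
python3 - <<'E'
s=open("fit.py").read()
i=s.index("    m=((g<118))")
s=s[:i]+'''    m=(g<TH).astype(np.uint8)
    n,l,s,cc=cv2.connectedComponentsWithStats(m,connectivity=4)
    k=1+np.argmin(np.linalg.norm(cc[1:]-[w/2,h/2],axis=1)+1000*(s[1:,4]<30)); m=(l==k).astype(np.uint8)
    ct,_=cv2.findContours(m,0,2); cv2.drawContours(m,ct,-1,1,-1); return m.astype(float)
TH=118
'''
open("fit.py","w").write(s)
E
python3 - <<'E'
from fit import *
import fit as F
T=robot.read_camera("top");S=robot.read_camera("scene")
rt=(405,216,50,36); rs=(152,240,50,36)
for th in(125,):
    F.TH=th
    mt,ms=slicemask(T,rt),slicemask(S,rs)
    vt=(T,mt,rt); vs=(S,ms,rs)
    print(th,mt.sum(),ms.sum())
    for nm,v in(("both",[vt,vs]),("top",[vt]),("scene",[vs])):
        r=min((fit(v,[.455,-.32,a],(.044,.024,.016,.061)) for a in(.3,.9,1.5,2.2,2.8)),key=lambda t:t[1]); print(nm,r[0].round(4),r[1])
        if nm=="both": p=r[0]
def ov(c,m,roi,p,d):
    u,v,w,h=roi; im=cv2.resize(c["img"][v:v+h,u:u+w,::-1],(400,288),interpolation=cv2.INTER_CUBIC)
    P=((proj(c,box(p,*d))-[u,v]+.5)*8-.5).round().astype(int)
    for k in(0,4): cv2.polylines(im,[P[k:k+4]],True,(0,255,0) if k else (255,0,0),1)
    if m is not None:
        M=cv2.resize(m,(400,288),interpolation=cv2.INTER_NEAREST).astype(np.uint8); cv2.drawContours(im,cv2.findContours(M,0,2)[0],-1,(0,0,255),1)
    return im
d=(.044,.024,.016,.061);q=(.492,.3403,2.6164);e=(.064,.044,.003,.058)
cv2.imwrite("pics/ov.png",np.vstack([np.hstack([ov(T,None,(212,195,50,36),q,e),ov(T,mt,rt,p,d)]),np.hstack([ov(S,None,(355,145,50,36),q,e),ov(S,ms,rs,p,d)])]))
E
```

```text
125 138.0 509.0
both [ 0.4463 -0.322   0.7236] 99.29411764705884
top [ 0.4457 -0.3211  0.7289] 15.427450980392157
scene [ 0.4472 -0.3226  3.8961] 77.01960784313725
```

View pics/ov.png

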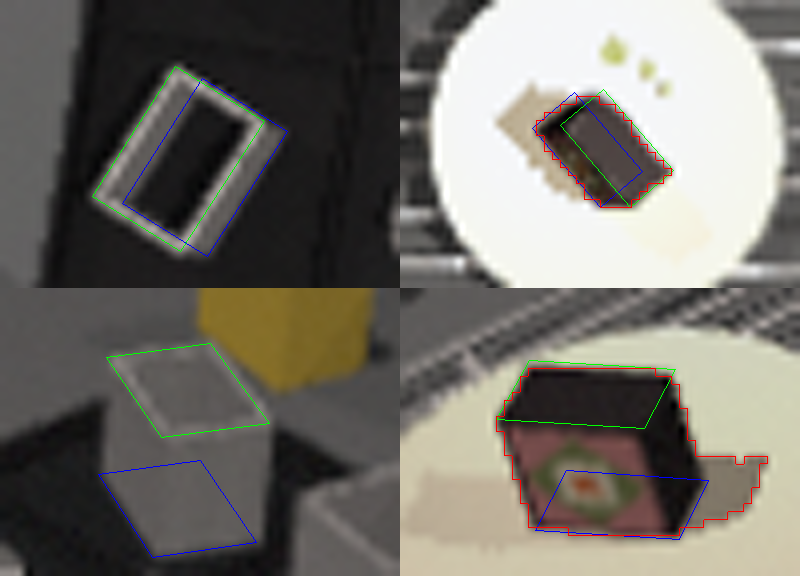

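The fits agree. The mould is at (0.492, 0.340), yaw −0.525, or 2.617 with a half turn. The slice is at about (0.4455, −0.3215), yaw 0.726. Next I'll plan the swing to the tray.

```bash
cat > plan.py <<'E'
from h import *
def rows(start,goal,n,op,z_mid=None):
    """polar interpolation of TCP (x,y,z,yaw), tool down -> rows in tool axes (cm, rad), rounded with carry-over"""
    p=np.array(start,float); g=np.array(goal,float); out=[]
    r0,a0=np.hypot(*p[:2]),np.arctan2(p[1],p[0]); r1,a1=np.hypot(*g[:2]),np.arctan2(g[1],g[0]); s0=p.copy()
    for k in range(1,n+1):
        s=k/n; r=r0+s*(r1-r0);a=a0+s*(a1-a0)
        w=np.array([r*np.cos(a),r*np.sin(a),s0[2]+s*(g[2]-s0[2]),s0[3]+s*(g[3]-s0[3])])-p
        c,d=np.cos(p[3]),np.sin(p[3])
        t=np.round([100*(c*w[0]+d*w[1]),100*(d*w[0]-c*w[1]),-100*w[2]],2); q=round(-w[3],3)
        out.append(f"{op} {t[0]:g} {t[1]:g} {t[2]:g} 0 0 {q:g}")
        p[:2]+=np.array([c*t[0]+d*t[1],d*t[0]-c*t[1]])/100; p[2]-=t[2]/100; p[3]-=q
    for i in range(0,n,20): print("; ".join(out[i:i+20]),"\n")
def pose():
    o=robot.observe(); return np.r_[o["tool_pos"],o["tool_rot"][2]]
E
python3 -c "
from plan import *
rows([.1257,-.5097,.2267,.2418],[.492,.3403,.15,2.617],26,68)"
```

```text
68 3.92 0.14 0.3 0 0 -0.091; 68 3.94 0.2 0.29 0 0 -0.092; 68 3.96 0.27 0.29 0 0 -0.091; 68 3.98 0.33 0.3 0 0 -0.091; 68 3.98 0.4 0.29 0 0 -0.092; 68 4 0.48 0.3 0 0 -0.091; 68 4.02 0.54 0.29 0 0 -0.091; 68 4.02 0.61 0.3 0 0 -0.092; 68 4.04 0.68 0.29 0 0 -0.091; 68 4.04 0.75 0.3 0 0 -0.092; 68 4.05 0.83 0.29 0 0 -0.091; 68 4.06 0.9 0.3 0 0 -0.091; 68 4.06 0.96 0.29 0 0 -0.092; 68 4.07 1.04 0.3 0 0 -0.091; 68 4.06 1.12 0.29 0 0 -0.091; 68 4.07 1.18 0.3 0 0 -0.092; 68 4.07 1.27 0.29 0 0 -0.091; 68 4.07 1.33 0.3 0 0 -0.091; 68 4.06 1.41 0.29 0 0 -0.092; 68 4.06 1.48 0.3 0 0 -0.091 

68 4.06 1.56 0.29 0 0 -0.091; 68 4.04 1.63 0.3 0 0 -0.092; 68 4.04 1.71 0.29 0 0 -0.091; 68 4.03 1.79 0.3 0 0 -0.091; 68 4.02 1.85 0.29 0 0 -0.092; 68 4 1.94 0.3 0 0 -0.091
```

Call:
{"method": "apply_moves", "body": {"motion": "68 3.9 0.1 0 0 0 -0.09; 68 3.9 0.2 0 0 0 -0.09; 68 4 0.3 0 0 0 -0.09; 68 4 0.3 0 0 0 -0.09; 68 4 0.4 0 0 0 -0.09; 68 4 0.5 0 0 0 -0.09; 68 4 0.5 0 0 0 -0.09; 68 4 0.6 0 0 0 -0.09; 68 4 0.7 0 0 0 -0.09; 68 4 0.8 0 0 0 -0.09; 68 4 0.8 0 0 0 -0.09; 68 4 0.9 0 0 0 -0.09; 68 4 1 0 0 0 -0.09; 68 4 1 0 0 0 -0.09; 68 4 1.1 0 0 0 -0.09; 68 4 1.2 0 0 0 -0.09; 68 4 1.3 0 0 0 -0.09; 68 4 1.3 0 0 0 -0.09; 68 4 1.4 0 0 0 -0.09; 68 4 1.5 0 0 0 -0.09", "force": 20}}

```text
time: 3.8
tool_pos: [0.5829, 0.0828, 0.2266]
tool_rot: [-3.142, 0.0, 2.045]
contact_force: [-0.0, 1.0, 0.1]
opening: 0.0623
grip_force: 0.0
```

```bash
python3 -c "
from plan import *
p=pose();print(p,robot.observe()['opening'])
rows(p,[.492,.3403,.12,2.617],8,68)"
```

```text
[0.58294034 0.08280644 0.22657424 2.0447099 ] 0.06234255882881794
68 3.23 1.13 1.33 0 0 -0.072; 68 3.21 1.19 1.33 0 0 -0.071; 68 3.21 1.22 1.34 0 0 -0.072; 68 3.2 1.28 1.33 0 0 -0.071; 68 3.18 1.31 1.33 0 0 -0.072; 68 3.18 1.37 1.33 0 0 -0.071; 68 3.16 1.4 1.34 0 0 -0.072; 68 3.15 1.46 1.33 0 0 -0.071
```

Call:
{"method": "apply_moves", "body": {"motion": "68 3.2 1.1 1.3 0 0 -0.072; 68 3.2 1.2 1.3 0 0 -0.072; 68 3.2 1.2 1.3 0 0 -0.072; 68 3.2 1.3 1.3 0 0 -0.072; 68 3.2 1.3 1.3 0 0 -0.072; 68 3.2 1.4 1.3 0 0 -0.072; 68 3.2 1.4 1.3 0 0 -0.072; 68 3.1 1.5 1.3 0 0 -0.07; 68 0 0 0 0 0 0; 68 0 0 0 0 0 0"}}

```text
time: 5.05
tool_pos: [0.4929, 0.3391, 0.1229]
tool_rot: [3.142, 0.001, 2.615]
contact_force: [-0.8, 0.0, 0.7]
opening: 0.0622
grip_force: 0.0
```

```bash
python3 - <<'E'
from plan import *
from fit import box
p=pose();print(p); rows(p,[.492,.3403,.028,2.617],5,68)
T=robot.read_camera("top");S=robot.read_camera("scene")
o=[]
for c,(u,v) in((T,(207,190)),(S,(350,125))):
    im=cv2.resize(c["img"][v:v+60,u:u+60,::-1],(390,390),interpolation=cv2.INTER_CUBIC)
    P=((proj(c,box((.492,.3403,2.617),.064,.044,.003,.058))-[u,v]+.5)*6.5-.5).astype(int)
    cv2.polylines(im,[P[4:]],True,(0,255,0),1); o.append(im)
cv2.imwrite("pics/pre.png",np.hstack(o))
E
```

```text
[0.49292601 0.33906824 0.12288881 2.61546696]
68 0.03 0.01 1.9 0 0 -0; 68 0.03 0.01 1.9 0 0 -0.001; 68 0.03 0.02 1.89 0 0 0; 68 0.02 0.01 1.9 0 0 -0; 68 0.03 0.01 1.9 0 0 -0.001
```

View pics/pre.png

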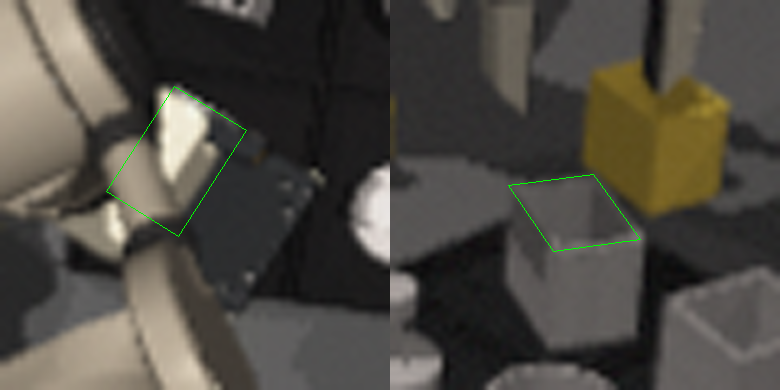

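Mould rim matches the model at (510–640, 175–250) in the right crop, and the fingers are on both sides, clear of the yellow look-alike. Descending.

Call:
{"method": "apply_moves", "body": {"motion": "68 0.05 0.02 1.9 0 0 0; 68 0.05 0.02 1.9 0 0 0; 68 0.03 0.02 1.9 0 0 0; 68 0 0 1.9 0 0 0; 68 0 0 1.9 0 0 0; 68 0 0 0 0 0 0; 68 0 0 0 0 0 0; 10 0 0 0 0 0 0; 10 0 0 0 0 0 0; 10 0 0 0 0 0 0; 10 0 0 0 0 0 0; 10 0 0 0 0 0 0; 10 0 0 0 0 0 0", "force": 20}}

```text
time: 6.78
tool_pos: [0.492, 0.3406, 0.0283]
tool_rot: [3.141, 0.001, 2.616]
contact_force: [-0.5, -0.6, 5.3]
opening: 0.0441
grip_force: 20.0
```

Call:
{"method": "apply_moves", "body": {"motion": "10 0 0 -1 0 0 0; 10 0 0 -2 0 0 0; 10 0 0 -2.5 0 0 0; 10 0 0 -2.5 0 0 0; 10 0 0 -2.5 0 0 0; 10 0 0 -2.5 0 0 0; 10 0 0 -2.5 0 0 0; 10 0 0 -2 0 0 0; 10 0 0 -1 0 0 0; 10 0 0 0 0 0 0"}}

```text
time: 8.02
tool_pos: [0.4917, 0.3405, 0.213]
tool_rot: [3.141, 0.0, 2.616]
contact_force: [0.2, -0.4, -0.9]
opening: 0.0437
grip_force: 20.0
```

```bash
python3 - <<'E'
from plan import *
from fit import box
import fit as F
p=pose();print(p)
S=robot.read_camera("scene"); T=robot.read_camera("top")
# slice refined, per-camera thresholds
rt=(405,216,50,36); rs=(152,240,50,36)
F.TH=125; vt=(T,F.slicemask(T,rt),rt); F.TH=100; vs=(S,F.slicemask(S,rs),rs)
print(vt[1].sum(),vs[1].sum())
for v in([vt,vs],[vt],[vs]):
    r=F.fit(v,[.4455,-.3215,.726],(.044,.024,.016,.061)); print(r[0].round(4),r[1])
rows(p,[.4455,-.3215,.21,.726],24,10)
u,v=(np.array(proj(S,[[p[0],p[1],p[2]]])[0])-[50,37]).astype(int)
cv2.imwrite("pics/lift.png",cv2.resize(S["img"][v:v+75,u:u+100,::-1],(600,450),interpolation=cv2.INTER_CUBIC))
E
```

```text
[0.49174273 0.3405019  0.21299699 2.61581793]
138.0 444.0
[ 0.4461 -0.3223  0.6771] 55.8235294117647
[ 0.4458 -0.3209  0.7157] 15.380392156862746
[ 0.4464 -0.3225  0.7029] 36.05490196078431
10 -2.65 -1.55 0.01 0 0 0.079; 10 -2.67 -1.48 0.01 0 0 0.078; 10 -2.71 -1.4 0.02 0 0 0.079; 10 -2.74 -1.32 0.01 0 0 0.079; 10 -2.76 -1.24 0.01 0 0 0.079; 10 -2.78 -1.16 0.01 0 0 0.078; 10 -2.81 -1.08 0.02 0 0 0.079; 10 -2.82 -1.01 0.01 0 0 0.079; 10 -2.84 -0.92 0.01 0 0 0.079; 10 -2.85 -0.83 0.01 0 0 0.078; 10 -2.87 -0.76 0.02 0 0 0.079; 10 -2.88 -0.68 0.01 0 0 0.079; 10 -2.88 -0.6 0.01 0 0 0.079; 10 -2.89 -0.52 0.01 0 0 0.078; 10 -2.89 -0.44 0.02 0 0 0.079; 10 -2.89 -0.35 0.01 0 0 0.079; 10 -2.89 -0.28 0.01 0 0 0.079; 10 -2.88 -0.2 0.01 0 0 0.078; 10 -2.88 -0.12 0.02 0 0 0.079; 10 -2.87 -0.04 0.01 0 0 0.079 

10 -2.86 0.04 0.01 0 0 0.079; 10 -2.85 0.12 0.01 0 0 0.078; 10 -2.83 0.19 0.02 0 0 0.079; 10 -2.82 0.26 0.01 0 0 0.079
```

View pics/lift.png

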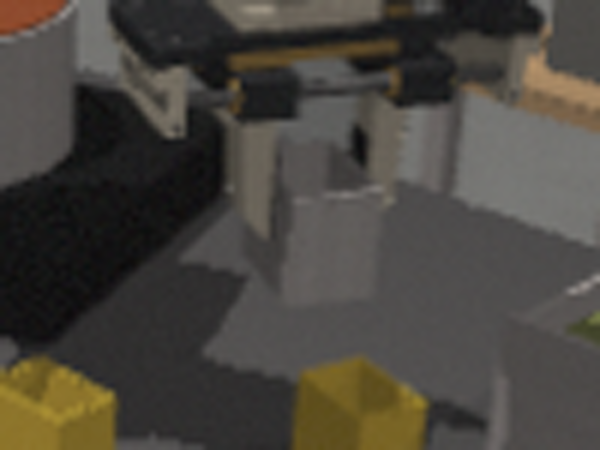

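The mould is held level between the fingers, at about (330,230) in the crop. I'll carry it over the guard with its foot at about 0.188 m.

Call:
{"method": "apply_moves", "body": {"motion": "10 -2.7 -1.5 0 0 0 0.08; 10 -2.7 -1.5 0 0 0 0.08; 10 -2.7 -1.4 0 0 0 0.08; 10 -2.7 -1.3 0 0 0 0.08; 10 -2.8 -1.2 0 0 0 0.08; 10 -2.8 -1.2 0 0 0 0.08; 10 -2.8 -1.1 0 0 0 0.08; 10 -2.8 -1 0 0 0 0.08; 10 -2.8 -0.9 0 0 0 0.08; 10 -2.9 -0.8 0 0 0 0.08; 10 -2.9 -0.8 0 0 0 0.08; 10 -2.9 -0.7 0 0 0 0.08; 10 -2.9 -0.6 0 0 0 0.08; 10 -2.9 -0.5 0 0 0 0.08; 10 -2.9 -0.4 0 0 0 0.08; 10 -2.9 -0.4 0 0 0 0.08; 10 -2.9 -0.3 0 0 0 0.08; 10 -2.9 -0.2 0 0 0 0.08; 10 -2.9 -0.1 0 0 0 0.08; 10 -2.9 0 0 0 0 0.08"}}

```text
time: 10.62
tool_pos: [0.5022, -0.2287, 0.2116]
tool_rot: [-3.14, 0.0, 1.013]
contact_force: [0.5, 0.1, -1.8]
opening: 0.0438
grip_force: 20.0
```

```bash
python3 -c "
from plan import *
p=pose();print(p)
rows(p,[.4462,-.3217,.18,.705],6,10)"
```

```text
[ 0.5022387  -0.2287183   0.21155207  1.01314659]
10 -1.81 0.18 0.53 0 0 0.051; 10 -1.8 0.21 0.52 0 0 0.052; 10 -1.79 0.24 0.53 0 0 0.051; 10 -1.8 0.27 0.52 0 0 0.051; 10 -1.78 0.31 0.53 0 0 0.052; 10 -1.78 0.34 0.53 0 0 0.051
```

Call:
{"method": "apply_moves", "body": {"motion": "10 -1.8 0.2 0.5 0 0 0.05; 10 -1.8 0.2 0.5 0 0 0.05; 10 -1.8 0.2 0.5 0 0 0.05; 10 -1.8 0.3 0.5 0 0 0.05; 10 -1.6 0.3 0.5 0 0 0.05; 10 -1.4 0.3 0.5 0 0 0.05; 10 0 0 0 0 0 0; 10 0 0 0 0 0 0; 10 0 0 0 0 0 0"}}

```text
time: 11.75
tool_pos: [0.4516, -0.3168, 0.183]
tool_rot: [3.141, -0.0, 0.717]
contact_force: [-0.0, -0.4, -1.4]
opening: 0.044
grip_force: 20.0
```

```bash
cat > see.py <<'E'
from plan import *
from fit import box
import fit as F, sys
p=pose();print(p)
S=robot.read_camera("scene"); T=robot.read_camera("top")
g=[float(a) for a in sys.argv[1:5]]
rows(p,g,5,10)
o=[]
for c,(u,v),k in((S,(135,195),8),(T,(400,205),6)):
    im=cv2.resize(c["img"][v:v+75,u:u+50 if k==8 else u+50,::-1],(400,600),interpolation=cv2.INTER_CUBIC); k=8
    for q,d,col in(((p[0],p[1],p[3]),(.064,.044,p[2]-.025,p[2]+.03),(0,255,0)),((.4462,-.3217,.705),(.044,.024,.016,.061),(255,255,0))):
        P=((proj(c,box(q,*d))-[u,v]+.5)*k-.5).astype(int)
        for i in(0,4): cv2.polylines(im,[P[i:i+4]],True,col,1)
    o.append(im)
cv2.imwrite(sys.argv[5],np.hstack(o))
E
python3 see.py .4462 -.3217 .096 .705 pics/near.png
```

```text
[ 0.45155428 -0.3167629   0.18297696  0.71675784]
10 -0.15 0 1.74 0 0 0.002; 10 -0.14 0.01 1.74 0 0 0.003; 10 -0.15 0 1.74 0 0 0.002; 10 -0.14 0.01 1.74 0 0 0.002; 10 -0.15 0 1.74 0 0 0.003
```

View pics/near.png

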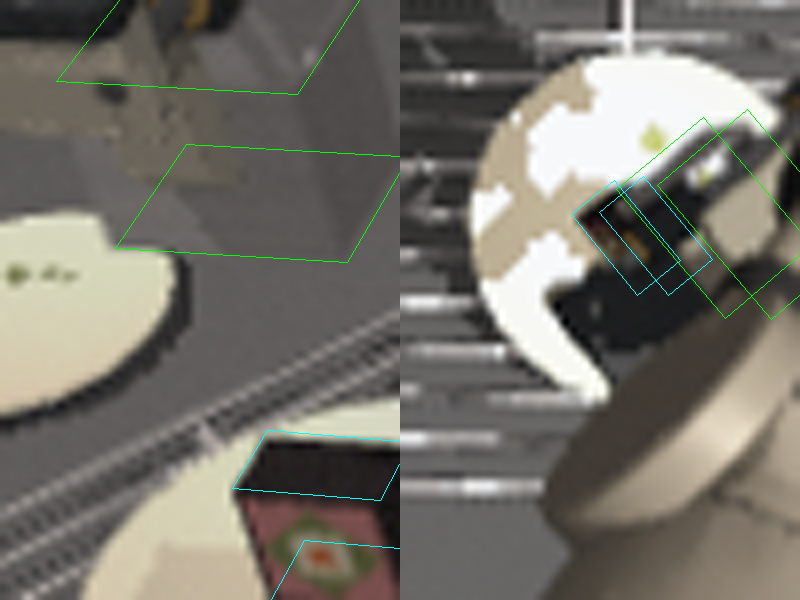

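Slice outline fits within about 1 px; the mould hangs clear above it. I'll centre it and come down partway, to a foot height of about 0.085 m.

Call:
{"method": "apply_moves", "body": {"motion": "10 -0.35 0.03 0 0 0 0.006; 10 -0.36 0.04 0 0 0 0.006; 10 0 0 1 0 0 0; 10 0 0 1.5 0 0 0; 10 0 0 1.5 0 0 0; 10 0 0 1.3 0 0 0; 10 0 0 1.2 0 0 0; 10 0 0 0.8 0 0 0; 10 0 0 0 0 0 0; 10 0 0 0 0 0 0; 10 0 0 0 0 0 0"}}

```text
time: 13.22
tool_pos: [0.4465, -0.3226, 0.1103]
tool_rot: [3.14, -0.0, 0.704]
contact_force: [0.6, 0.3, -0.5]
opening: 0.044
grip_force: 20.0
```

```bash
sed -i 's/(135,195)/(152,215)/' see.py; sed -i "s/.4462,-.3217,.705/.4467,-.3220,.705/" see.py; python3 see.py .4467 -.3220 .096 .705 pics/near2.png
```

```text
[ 0.44651308 -0.32257461  0.11028807  0.70380531]
10 0.01 -0.01 0.29 0 0 -0; 10 0.01 -0 0.28 0 0 -0; 10 0.01 -0.01 0.29 0 0 -0.001; 10 0.01 -0.01 0.28 0 0 0; 10 0.01 -0 0.29 0 0 -0
```

View pics/near2.png

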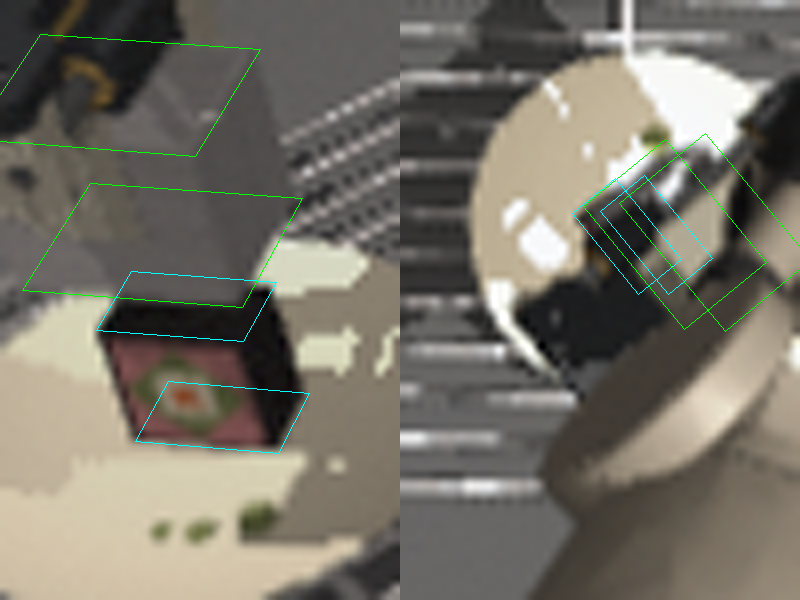

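Mould and slice models both sit about 0.7 px right of the image. That's a shared camera bias, so their relative centring and yaw hold. I'll lower the last 13 mm and settle.

Call:
{"method": "apply_moves", "body": {"motion": "10 0.02 -0.02 0.3 0 0 0; 10 0.02 -0.01 0.4 0 0 0; 10 0 0 0.4 0 0 0; 10 0 0 0.2 0 0 0; 10 0 0 0 0 0 0; 10 0 0 0 0 0 0; 10 0 0 0 0 0 0; 10 0 0 0 0 0 0"}}

```text
time: 14.32
tool_pos: [0.4464, -0.3219, 0.0968]
tool_rot: [3.141, 0.0, 0.704]
contact_force: [-0.1, 0.6, -0.7]
opening: 0.0441
grip_force: 20.0
```

```bash
sed -i 's/(152,215)/(152,220)/' see.py; python3 see.py .4467 -.3220 .097 .705 pics/fin.png
```

```text
[ 0.44640351 -0.32186265  0.09683161  0.70379675]
10 0 0.01 -0 0 0 -0; 10 0.01 0 -0.01 0 0 -0; 10 -0 0.01 -0 0 0 -0.001; 10 0 0 -0 0 0 0; 10 0 0.01 -0.01 0 0 -0
```

View pics/fin.png

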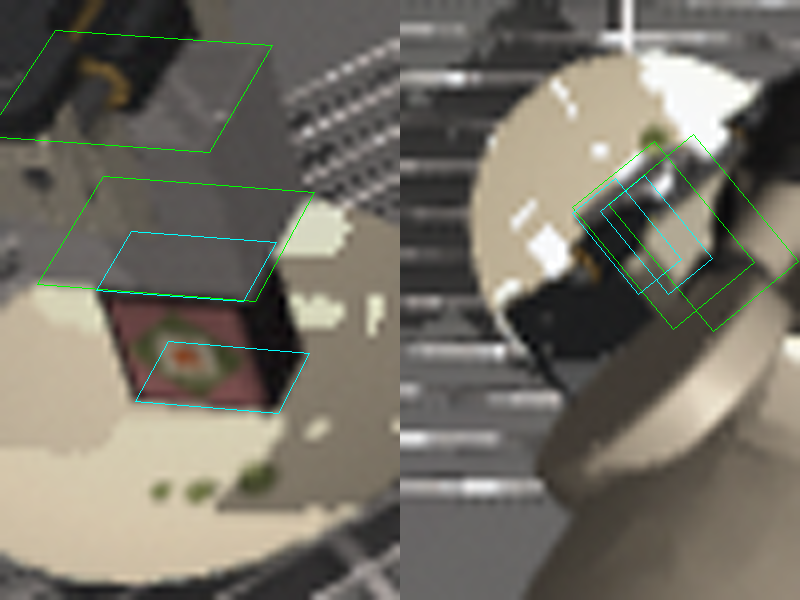

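The mould's foot edge, at about (40–255, 285–300), matches the model. It sits about 11 mm above the slice, centred and level, with no contact force. Handing in.

```bash
python3 -c "
from cell import robot
print(robot.hand_in())"
```

```text
the job is handed in; nothing more can be done
None
```

I handed the job in at about 14.4 s of the 38 s. The mould was held still and level with 20 N, its foot about 11 mm above the slice, centred and turned to match within about 1–2 mm and 0.03 rad by my camera fits; the hand-in call returned no verdict.

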